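# Change over the drilling jig

### The job

Change the drilling jig over for the next batch: pull up the sprung plunger and twist its wing so that it stays up, then draw the aluminium template out from under the bridge and lay it flat on the cork mat. Tap the stiff stop slide along until its leading face is level with the scribed line, without pushing it past, and set every wooden blank flat, pilot hole up, fully down in a nest of its own. Leave the plunger latched up and the other things on the bench where they are.

Things in the scene. Friction and masses are not known exactly. Their poses are not given: they have to be found in the camera images.
- jig: the fixed drilling jig: grey board 200 x 285 mm, 22 mm thick, a little turned on the bench. Origin on the bench; z up, y along the nest row and the steel rail, x away from the robot. In its frame nests at x = 30 mm, plunger at x = 30, y = -130, rail at x = -75. Steel bridge under the plunger: x -3..63, y -152..-108, underside 39, top 49 mm above the bench. Nothing stands at its +y end.
- plunger (a joint): lift of the sprung index plunger, m: 0 = pin down in the template's hole, at most 0.018. Spring 6.6 N at rest, 12 N at the top. Lifted over 0.012 and turned, its cross ears rest on the slotted collar and it stays up by itself at about 0.012; turned back in line with the slot it snaps down.
- wing (a joint): turn of the plunger's wing, rad: 0 as found, its ears in the slot (it cannot turn until lifted 0.012); then it turns either way, up to 1.65. A quarter turn (1.4 to 1.6) latches securely.
- wing_c (a point): centre of the plunger's black wing handle, an upright flat tab 12 mm thick (own x), 40 mm long (own y), 24 mm high, centre 92 mm above the bench when down, on a thin stem with 17 mm free below it. Its axes turn with the wing.
- template_grip (a point): centre of the dark wooden rib (12 mm own x, 42 mm own y, 26 mm high) on the loose aluminium template, 0.28 kg, whose underside is 21 mm below. Plate 8 mm thick, 56 mm wide, from 77 mm behind (-y) to 113 mm ahead (+y) of this point; a tail 40 mm wide runs on to 142 mm behind, under the bridge. Once unpinned, draw it at least 50 mm along +y, level, before lifting.
- mat: the fixed cork mat, 130 x 290 mm, 4 mm thick; origin at the centre of its underside, y along its length.
- stop_face (a point): centre of the leading (jig +y) face of the stop slide: an aluminium block 34 mm (x) by 30 mm (y), from 22 to 60 mm above the bench, on the steel rail (8 mm high) at the jig's near side. The face to push lies 30 mm back along -y. Stiff: 7 N of friction along the jig's y; it stays where it is left.
- stop (a joint): travel of the stop slide along the jig's +y, m, 0 to 0.165.
- mark_line (a point): the scribed black line across a small brass plate (14 x 16 mm, 3 mm high) fixed on the jig beside the rail on the robot's side; it runs along the jig's x. The stop is set when its leading face is level with the line, measured along the jig's y. The stop starts short of it, on the -y side.
- nest0 (a point): centre of the floor of nest 0, 22 mm above the bench: a square recess 40 x 40 mm, square with the jig, bordered by dark strips 6 mm wide and 6 mm high; the nests are 46 mm apart along the jig's y, and covered by the template at the start.
- blank0_c (a point): centre of a wooden blank: a plain square block 34 x 34 mm, 26 mm high, about 30 g, lying flat on the bench at the start (two to four of these are present). z is up through its face with the small pilot hole.
- nest1 (a point): centre of the floor of nest 1, 22 mm above the bench: a square recess 40 x 40 mm, square with the jig, bordered by dark strips 6 mm wide and 6 mm high; the nests are 46 mm apart along the jig's y, and covered by the template at the start.
- blank1_c (a point): centre of a wooden blank: a plain square block 34 x 34 mm, 26 mm high, about 30 g, lying flat on the bench at the start (two to four of these are present). z is up through its face with the small pilot hole.
- nest2 (a point): centre of the floor of nest 2, 22 mm above the bench: a square recess 40 x 40 mm, square with the jig, bordered by dark strips 6 mm wide and 6 mm high; the nests are 46 mm apart along the jig's y, and covered by the template at the start.
- blank2_c (a point): centre of a wooden blank: a plain square block 34 x 34 mm, 26 mm high, about 30 g, lying flat on the bench at the start (two to four of these are present). z is up through its face with the small pilot hole.
- nest3 (a point): centre of the floor of nest 3, 22 mm above the bench: a square recess 40 x 40 mm, square with the jig, bordered by dark strips 6 mm wide and 6 mm high; the nests are 46 mm apart along the jig's y, and covered by the template at the start.
- blank3_c (a point): centre of a wooden blank: a plain square block 34 x 34 mm, 26 mm high, about 30 g, lying flat on the bench at the start (two to four of these are present). z is up through its face with the small pilot hole.
- pencil: bystander, to be left alone: flat red carpenter's pencil, 150 x 14 x 8 mm; origin at its underside
- glue: bystander, to be left alone: white glue bottle, 56 mm wide, 150 mm tall; origin at its underside
- slice1: bystander, to be left alone: slice of a log, 100 mm wide, 18 mm thick; origin at its underside
- slice2: bystander, to be left alone: slice of a branch, 72 mm wide, 22 mm thick; origin at its underside
- mallet: bystander, to be left alone: wooden mallet, about 300 mm long, head 60 mm high; origin at its underside
- driver: bystander, to be left alone: screwdriver lying on the bench; origin at its underside
- sanding_block: bystander, to be left alone: cork sanding block 110 x 60 x 35 mm; origin at its underside
Things that resemble listed ones, but are neither listed nor needed, are in the scene too. What is shaped like the part that bears blank1_c but pink is not meant. What is shaped like the part that bears blank0_c but orange is not meant.

How it is judged (in metres and radians):
On the way, in this order (a step that is already met when the one before it is completed fails the run):
1. the plunger is pulled and latched up by itself, released, with the template still in the jig (value of joint plunger above 0.009 m and contact force between the fingers and wing below 0.3 N and y of template_grip in the frame of jig below 0.02 m), for 0.3 s.
2. the template lies flat on the cork mat, released (x of template_grip in the frame of mat between -0.065 and 0.065 m and y of template_grip in the frame of mat between -0.12 and 0.12 m and z of template_grip in the frame of mat below 0.033 m and angle between template_grip's own z axis and vertical below 0.1 rad and contact force between the fingers and template below 0.3 N), for 0.3 s.
At the end, for the whole second after the job is handed in: The plunger stays latched at least 9 mm up; the template lies flat on the cork mat (its grip over the mat); the stop's leading face is within 4 mm of the scribed line; every blank present lies flat, pilot hole up, fully down in a nest; all at rest (value of joint plunger above 0.009 m and x of template_grip in the frame of mat between -0.065 and 0.065 m and y of template_grip in the frame of mat between -0.12 and 0.12 m and z of template_grip in the frame of mat below 0.033 m and angle between template_grip's own z axis and vertical below 0.1 rad and linear speed of each of template, blank0, blank1, blank2, blank3 below 0.02 m/s and y of stop_face in the frame of mark_line between -0.004 and 0.004 m and (horizontal distance between blank0_c and nest0 below 0.009 m or horizontal distance between blank0_c and nest1 below 0.009 m or horizontal distance between blank0_c and nest2 below 0.009 m or horizontal distance between blank0_c and nest3 below 0.009 m) and z of each of blank0_c, blank1_c, blank2_c, blank3_c in the frame of jig below 0.0385 m and angle between each of blank0_c, blank1_c, blank2_c, blank3_c's own z axis and vertical below 0.12 rad and (horizontal distance between blank1_c and nest0 below 0.009 m or horizontal distance between blank1_c and nest1 below 0.009 m or horizontal distance between blank1_c and nest2 below 0.009 m or horizontal distance between blank1_c and nest3 below 0.009 m) and (horizontal distance between blank2_c and nest0 below 0.009 m or horizontal distance between blank2_c and nest1 below 0.009 m or horizontal distance between blank2_c and nest2 below 0.009 m or horizontal distance between blank2_c and nest3 below 0.009 m) and (horizontal distance between blank3_c and nest0 below 0.009 m or horizontal distance between blank3_c and nest1 below 0.009 m or horizontal distance between blank3_c and nest2 below 0.009 m or horizontal distance between blank3_c and nest3 below 0.009 m)); the robot touches nothing.
It fails at once if the stop is pushed more than 6 mm past the line (y of stop_face in the frame of mark_line above 0.006 m).
It fails at once if another thing on the bench is shifted by more than 5 cm (distance of any of pencil, glue, slice1, slice2, mallet, driver, sanding_block from where it was at the start of the episode above 0.05 m).
Of blank0, blank1, blank2, blank3 only 2 to 4 are there at a start; the rules pass over those that are not, and their reading is None.
At some moment in a run one of blank0, blank1, blank2, blank3 may be knocked a few centimetres aside while the robot is not near it.
Once in a run the grip may slacken for a moment while it holds something.
It also fails if it takes over 210 s, if anything falls off the work surface, if the arm or the gripper's body presses on something with over 40 N, if the wrist force passes 120 N, or if a joint passes its speed limit or range.

### The arm

A 6-joint arm with a two-finger parallel gripper is mounted at the origin on the work surface. World frame = base frame: x ahead of the robot, y to its left, z up, the work surface at z = 0. Lengths are in m, angles in degrees, forces in N, time in s.
With the tool pointing down it reaches from about 0.4 to 0.825 m from the base axis. Payload 7 kg.
Tool frame: the origin (TCP) lies midway between the tips of the shut fingers; the grasp point (between the pads) lies 19 mm behind it; z points along the fingers, y is the direction in which the jaws open and shut (so a half turn about z gives the same grasp; the last joint's range is limited). The gripper opens to 88 mm and grips with 3 to 60 N. Pads are 19 mm wide; open, the fingers measure 130 mm over their backs; the gripper's body (78 mm by 193 mm) begins 47 mm behind the grasp point.
Start: joints at [-52.191, 20.546, 0.682, 0, -70.136, -16.507], TCP at [0.245, -0.629, 0.227] pointing down, gripper open.
Joint ranges: [-176.03, 176.03], [-82.01, 121.73], [-58.28, 71.71], [-173.87, 95.51], [-174.79, -0.11], [-173.66, 173.66]. Speed limits (degrees/s): [136.94, 136.94, 172.46, 180, 180, 180].

### API

Orientations are given as a 3x3 rotation matrix whose columns are the frame's x, y, z axes.
In Python, from rig import robot gives the robot as it stands. Calls block until the motion is done:
- robot.goto(position, orientation): joint-space move of the TCP to a pose.
- robot.servo_line(position, ori=None, speed=0.15): straight line of the TCP; ori=None keeps the orientation; speed is the mean speed in m/s.
- robot.movej(angles): joint-space move.
- robot.move_gripper(opening): opening from 0.0 (shut) to 1.0 (fully open); the grip force is fixed at half the most; returns when the fingers have stopped.
- robot.dwell(seconds).
- robot.ik(position, orientation): joint angles nearest the present ones, or None.
- robot.grab_frame(name): name is "side" or "top" or "wrist"; returns (picture, depth): 384x512x3 uint8, red, green, blue; 384x512 float32, m along the optical axis (not along the pixel's ray), 0 where there is no reading.
- robot.camera_info(name): a dict with "vfov" (degrees; the focal length in pixels is half the picture's height over the tangent of half this angle, whatever the lens; pixels are square), "cx", "cy" (the principal point, pixels), "view" (4x4, takes a point from world to camera coordinates); the wrist camera has in their place "T_tool_cam" (4x4, takes a point from camera to tool coordinates, whose origin is the TCP and whose axes are the flange's). Camera axes: x right, y down, z forward; pixel columns grow to the right and rows downward; lengths in m; the calibration is good to about 2 mm. A picture is of the moment at which its call begins: read the wrist's pose just before it. camera_info takes no time and is no camera call.
A pose or a line that the arm cannot do raises robot.Unreachable and nothing moves.
- robot.job_done(): hands the job in, once; it reports no verdict.
Readings, each from a call of its own:
- robot.read_t(): time.
- robot.read_qpos(): joint angles.
- robot.read_qvel(): joint speeds.
- robot.read_effort(): joint torques, N m.
- robot.read_position(): TCP position.
- robot.read_tcp_rot(): TCP orientation.
- robot.read_force(): force on the tool from outside, world axes, zero at the start.
- robot.read_ft_torque(): the same for the moment, N m.
- robot.read_grip_width(): opening from 0.0 (shut) to 1.0 (fully open).
Only numpy, scipy, OpenCV 4.12 (cv2) and the standard library are available. Lean on these libraries where they do the work, as an engineer would, in place of code of your own. Each camera call takes 0.05 s, during which the arm holds its last target.

## Working session

There is one attempt and no reset: what is moved stays moved. The work goes in short steps, each a Python script; the robot and the scene stay as the last script left them, time stands still between calls to the robot, and variables do not carry over. Pictures are saved under pics/ and viewed, and the job is handed in when it is done.

```bash
ls; mkdir -p pics; python3 - <<'E'
from rig import robot
import cv2,numpy as np
for n in ["top","side","wrist"]:
    im,d=robot.grab_frame(n); cv2.imwrite(f"pics/{n}0.png",im[:,:,::-1]); np.save(f"pics/{n}0.npy",d)
    print(n,robot.camera_info(n))
print(robot.read_t(),robot.read_tcp_rot(),robot.read_force())
E
```

```text
pics
top {'vfov': 50.927405961401504, 'cx': 249.60637894109252, 'cy': 186.69654842625545, 'view': array([[ 5.75505073e-04, -9.99995287e-01,  3.01586079e-03,
         8.85781811e-03],
       [-9.94187768e-01, -8.96840716e-04, -1.07656291e-01,
         5.36857431e-01],
       [ 1.07658488e-01, -2.93637516e-03, -9.94183599e-01,
         1.16926432e+00],
       [ 0.00000000e+00,  0.00000000e+00,  0.00000000e+00,
         1.00000000e+00]])}
side {'vfov': 49.024866131842195, 'cx': 252.63302155540526, 'cy': 197.93699895555608, 'view': array([[-0.85122287, -0.5246613 ,  0.01225333,  0.4791092 ],
       [-0.29935946,  0.46624583, -0.83246546,  0.24425976],
       [ 0.43104934, -0.71228179, -0.55394144,  1.17004548],
       [ 0.        ,  0.        ,  0.        ,  1.        ]])}
wrist {'vfov': 61.511182992705216, 'cx': 258.86911195256516, 'cy': 191.83058470282262, 'T_tool_cam': array([[ 4.11397261e-04, -9.50980502e-01, -3.09250570e-01,
         8.50476958e-02],
       [ 9.99999845e-01,  2.75441192e-04,  4.83290925e-04,
         3.85826967e-04],
       [-3.74419901e-04, -3.09250721e-01,  9.50980468e-01,
        -1.57507455e-01],
       [ 0.00000000e+00,  0.00000000e+00,  0.00000000e+00,
         1.00000000e+00]])}
0.15 [[-9.31685347e-01 -3.63265842e-01 -5.85025496e-04]
 [-3.63266287e-01  9.31684683e-01  1.12104516e-03]
 [ 1.37821879e-04  1.25698139e-03 -9.99999201e-01]] [ 0.22725802  0.02421496 -0.32255296]
```

View pics/top0.png

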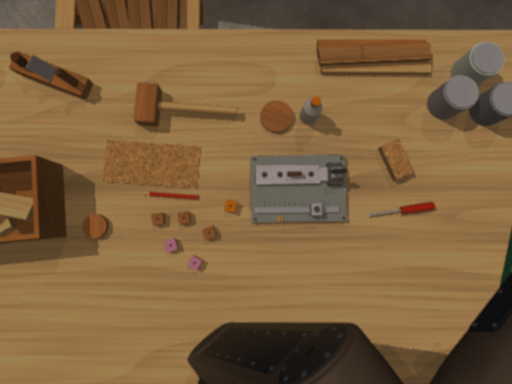

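View pics/side0.png

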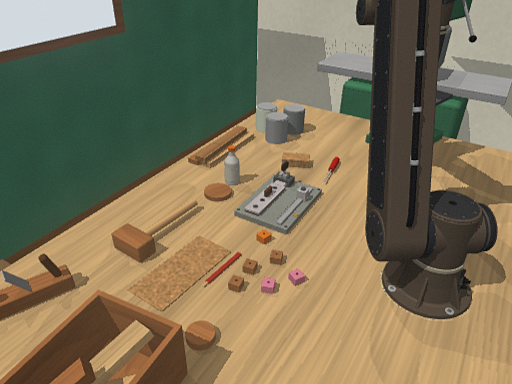

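View pics/wrist0.png

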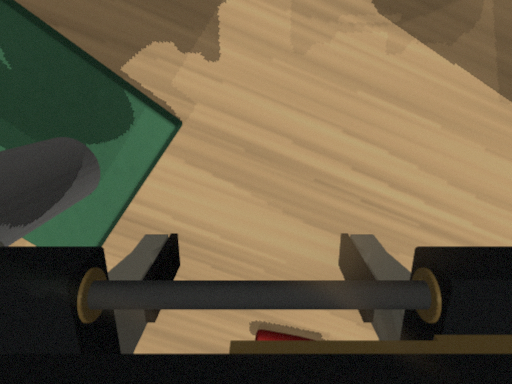

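```bash
cat > h.py <<'E'
from rig import robot
import cv2,numpy as np
def K(info):
    f=192/np.tan(np.radians(info['vfov'])/2); return f,info['cx'],info['cy']
def grab(name,save=None):
    if name=='wrist':
        p=np.array(robot.read_position());R=np.array(robot.read_tcp_rot())
        info=robot.camera_info(name)
        T=np.eye(4);T[:3,:3]=R;T[:3,3]=p
        cw=T@info['T_tool_cam']
    else:
        info=robot.camera_info(name);cw=np.linalg.inv(info['view'])
    im,d=robot.grab_frame(name)
    if save: cv2.imwrite(f"pics/{save}.png",im[:,:,::-1]); np.savez(f"pics/{save}.npz",im=im,d=d,cw=cw,k=K(info))
    return im,d,cw,K(info)
def load(s):
    z=np.load(f"pics/{s}.npz"); return z['im'],z['d'],z['cw'],tuple(z['k'])
def cloud(d,cw,k):
    f,cx,cy=k
    v,u=np.mgrid[0:d.shape[0],0:d.shape[1]]
    P=np.stack([(u-cx)/f*d,(v-cy)/f*d,d],-1)
    W=P@cw[:3,:3].T+cw[:3,3]; W[d==0]=np.nan
    return W
def ray(u,v,z,cw,k):
    f,cx,cy=k
    r=cw[:3,:3]@np.array([(u-cx)/f,(v-cy)/f,1]); o=cw[:3,3]
    return o+r*(z-o[2])/r[2]
def down(yaw):  # tool down; jaw axis y at world angle yaw (deg)
    a=np.radians(yaw); y=np.array([np.cos(a),np.sin(a),0]);z=np.array([0,0,-1.]);x=np.cross(y,z)
    return np.stack([x,y,z],1)
E
python3 - <<'E'
from h import *
im,d,cw,k=grab('top','top1')
c=im[140:280,90:370]; cv2.imwrite('pics/topz.png',cv2.resize(c,None,fx=2.8,fy=2.8,interpolation=cv2.INTER_CUBIC)[:,:,::-1])
W=cloud(d,cw,k)
for u,v in [(320,215),(270,214),(152,165),(317,209),(337,170),(295,174),(158,219),(210,233),(400,230),(175,195)]:
    print(u,v,W[v,u].round(4))
# jig: z 15..30 grey
E
```

```text
320 215 [ 0.4533 -0.2     0.0206]
270 214 [ 0.4562 -0.0515  0.0199]
152 165 [0.6052 0.3059 0.0079]
317 209 [ 0.4689 -0.184   0.0639]
337 170 [ 0.5761 -0.2353  0.1033]
295 174 [ 0.5702 -0.1221  0.0637]
158 219 [0.441  0.2793 0.0273]
210 233 [0.4001 0.1257 0.026 ]
400 230 [ 4.092e-01 -4.439e-01  2.000e-04]
175 195 [0.5136 0.2339 0.0097]
```

View pics/topz.png

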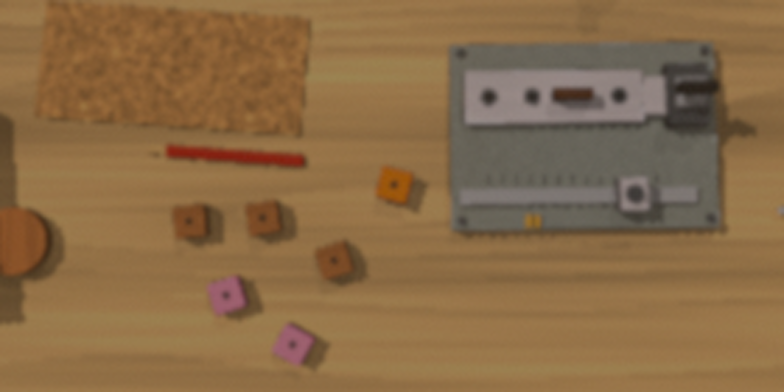

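```bash
cat >> h.py <<'E'
def rect_from(W,m,n=1):
    P=W[m][:,:2].astype(np.float32); return cv2.minAreaRect(P*1000)
E
python3 - <<'E'
from h import *
im,d,cw,k=load('top1'); W=cloud(d,cw,k)
hsv=cv2.cvtColor(im,cv2.COLOR_RGB2HSV)
x,y,z=W[...,0],W[...,1],W[...,2]
m=(z>0.012)&(z<0.032)&(x>.40)&(x<.66)&(y<0.04)&(y>-.30)&(hsv[...,1]<60)
m=cv2.morphologyEx(m.astype(np.uint8),cv2.MORPH_OPEN,np.ones((3,3)))>0
print('jig',rect_from(W,m))
m=(x>.5)&(x<.68)&(y>.14)&(y<.46)&(hsv[...,0]>8)&(hsv[...,0]<20)&(z>.003)&(z<.02)
cv2.imwrite('pics/m.png',m*255.)
m=cv2.morphologyEx(m.astype(np.uint8),cv2.MORPH_OPEN,np.ones((3,3)))>0
print('mat',rect_from(W,m))
m=(x>.35)&(x<.5)&(y>0.04)&(y<.36)&(z>.02)&(z<.04)
n,l,s,c=cv2.connectedComponentsWithStats(m.astype(np.uint8))
for i in range(1,n):
    if s[i,4]>20: print(c[i].round(1),rect_from(W,l==i),im[l==i].mean(0).round())
for T in [(.51,-.06),(.51,-.17)]:
  print(robot.ik([*T,.32],down(90)),robot.ik([*T,.32],down(0)),robot.ik([*T,.32],down(180)))
E
```

```text
jig ((533.5318603515625, -135.7150421142578), (196.2492218017578, 281.5440979003906), 0.5909106135368347)
mat ((595.2440185546875, 308.71710205078125), (284.37872314453125, 159.0041046142578), 86.59465789794922)
[230.3 205.6] ((481.3294677734375, 66.71893310546875), (33.799766540527344, 33.94405746459961), 76.87210083007812) [147.  84.  20.]
[183.4 217.2] ((446.3868713378906, 205.2754669189453), (33.73055648803711, 34.27317428588867), 9.181244850158691) [118.  74.  39.]
[157.  218.5] ((443.3240051269531, 282.5929260253906), (34.331268310546875, 34.54301071166992), 10.872926712036133) [118.  74.  39.]
[208.7 232.4] ((401.808837890625, 129.5057373046875), (33.483943939208984, 33.7546272277832), 18.737003326416016) [118.  74.  39.]
[170.5 244.6] ((365.4546813964844, 241.40782165527344), (33.2441520690918, 32.98801040649414), 18.382959365844727) [147.  91. 100.]
[  15.22195291    2.29452723  -10.39989236    0.          -77.30558041
 -105.22195291] [ 15.22195291   2.29452723 -10.39989236   0.         -77.30558041
 164.77804709] [ 15.22195291   2.29452723 -10.39989236   0.         -77.30558041
 -15.22195291]
[  2.46758585   4.72831012  -7.76791972   0.         -77.50377016
 -92.46758585] None [  2.46758585   4.72831012  -7.76791972   0.         -77.50377016
  -2.46758585][ WARN:0@0.079] global loadsave.cpp:1063 imwrite_ Unsupported depth image for selected encoder is fallbacked to CV_8U.
```

```bash
python3 - <<'E'
from h import *
robot.goto([.50,-.10,.28],down(180))
im,d,cw,k=grab('wrist','w1')
cv2.imwrite('pics/w1b.png',cv2.resize(im,(780,585),interpolation=cv2.INTER_CUBIC)[:,:,::-1])
print(robot.read_t(),robot.read_position(),robot.read_force())
E
```

```text
2.3667 [ 0.49993812 -0.10064544  0.27981738] [-0.90900558  0.11376991  0.4920771 ]
```

View pics/w1b.png

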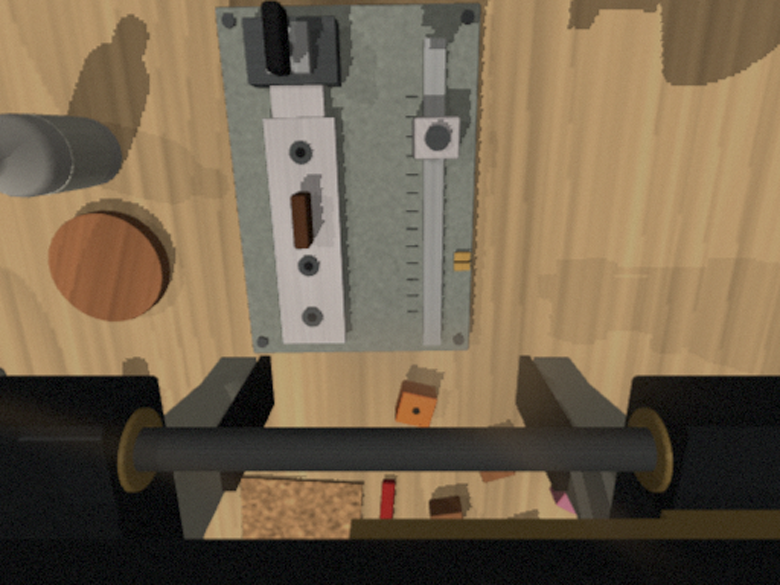

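```bash
cat >> h.py <<'E'
def comps(W,m,minn=30,open=0):
    m=m.astype(np.uint8)
    if open: m=cv2.morphologyEx(m,cv2.MORPH_OPEN,np.ones((open,open)))
    n,l,s,c=cv2.connectedComponentsWithStats(m)
    return [(s[i,4],c[i].round(1),rect_from(W,l==i),np.nanmedian(W[...,2][l==i]).round(4)) for i in range(1,n) if s[i,4]>=minn]
def show(t,L):
    for a in L: print(t,a[0],a[1],[np.round(q,1) for q in a[2]],'z',a[3])
E
python3 - <<'E'
from h import *
im,d,cw,k=load('w1'); W=cloud(d,cw,k)
hsv=cv2.cvtColor(im,cv2.COLOR_RGB2HSV)
x,y,z=W[...,0],W[...,1],W[...,2]
box=(x>.40)&(x<.66)&(y<0.03)&(y>-.30)
show('board',comps(W,box&(z>.010)&(z<.070),1000))
show('boardflat',comps(W,box&(z>.014)&(z<.026),1000))
show('rib',comps(W,box&(z>.055)&(z<.075)&(x>.52)))
show('plate',comps(W,box&(z>.026)&(z<.037)&(x>.52),200))
show('stop',comps(W,box&(z>.05)&(z<.075)&(x<.52)))
show('wing',comps(W,box&(z>.085)&(z<.13)))
show('rail',comps(W,box&(z>.026)&(z<.036)&(x<.52),100))
m=box&(hsv[...,1]>120)&(hsv[...,0]>12)&(hsv[...,0]<30)&(x<.5)&(z>.018)
show('brass',comps(W,m,8))
print(np.nanmedian(z[box&(z>.014)&(z<.026)]))
c=im[145:200,285:325]; cv2.imwrite('pics/br.png',cv2.resize(c,None,fx=12,fy=12,interpolation=cv2.INTER_CUBIC)[:,:,::-1])
E
```

```text
board 35079 [232.9 114. ] [array([ 533.2, -134.4]), array([200.4, 285.1]), np.float64(0.7)] z 0.022
boardflat 22420 [240.4 112.8] [array([ 533.2, -134.4]), array([200.4, 285.1]), np.float64(0.7)] z 0.0213
rib 429 [196.1  30.8] [array([ 566.2, -241.2]), array([14.3, 31.9]), np.float64(0.7)] z 0.0621
rib 386 [196.4 144.4] [array([ 572.9, -120.1]), array([12.4, 41.3]), np.float64(1.3)] z 0.061
plate 6578 [200.1 139.7] [array([ 572.8, -113.1]), array([ 56.4, 213. ]), np.float64(0.9)] z 0.0353
stop 851 [285.8  89.4] [array([ 468.5, -181.8]), array([34. , 28.9]), np.float64(0.0)] z 0.0595
wing 747 [180.2  24.1] [array([ 574.1, -241.1]), array([12.6, 39.9]), np.float64(0.6)] z 0.1025
rail 706 [284.4  49.8] [array([ 469.1, -225. ]), array([15.4, 53.9]), np.float64(1.1)] z 0.0292
rail 1527 [283.2 163.9] [array([467.5, -83.8]), array([ 16.2, 162.4]), np.float64(0.7)] z 0.0293
brass 118 [303.  170.9] [array([440.7, -78.8]), array([13.9, 17. ]), np.float64(3.6)] z 0.0242
brass 800 [429.9 295.4] [array([ 452.3, -128.1]), array([ 3.4, 17.5]), np.float64(1.0)] z 0.363
brass 3814 [393.4 345.7] [array([ 466.6, -124.1]), array([ 6.6, 66.8]), np.float64(89.8)] z 0.3729
0.021288506914741018
```

View pics/br.png

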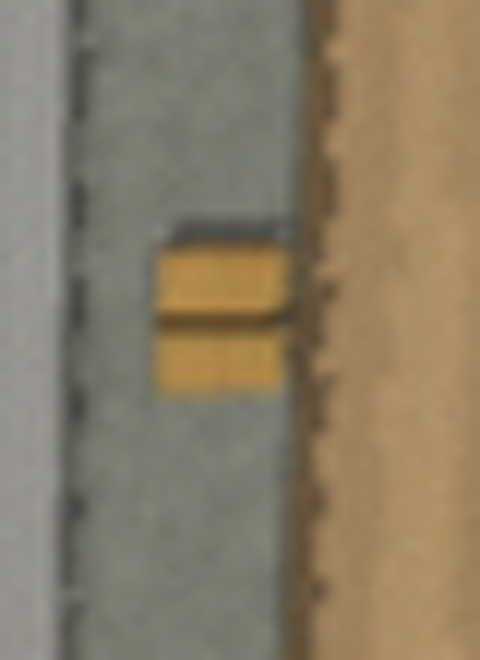

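```bash
python3 - <<'E'
from h import *
im,d,cw,k=load('w1'); W=cloud(d,cw,k); x,y,z=W[...,0],W[...,1],W[...,2]
m=(x>.60)&(z>.05)&(z<.2)&(y<0)&(y>-.35)
for lo,hi in [(.03,.06),(.06,.1),(.1,.13),(.13,.18)]:
    q=(x>.60)&(z>lo)&(z<hi)&(y<0)&(y>-.35); print(lo,q.sum(), np.nanmin(x[q]) if q.any() else 0,np.nanmin(y[q]),np.nanmax(y[q]))
for n in ['top1']:
    im,d,cw,k=load(n); W=cloud(d,cw,k); x,y,z=W[...,0],W[...,1],W[...,2]
    for lo,hi in [(.05,.1),(.1,.13),(.13,.18)]:
        q=(x>.60)&(z>lo)&(z<hi)&(y<0)&(y>-.35); print(lo,q.sum(), W[q].min(0),W[q].max(0))
im,d,cw,k=load('w1')
for v in (170,171,171.7,172.3): print(v,ray(303,v,.025,cw,k))
E
```

```text
0.03 1090 0.6000045082873783 -0.2624585763787488 -0.053565850161844675
0.06 1677 0.7303427481000984 -0.1983071161683741 -0.14213958261911547
0.1 866 0.7354965831530944 -0.19237337331996834 -0.14766063350147607Traceback (most recent call last):
  File "<stdin>", line 5, in <module>
    res = np.fmin.reduce(a, axis=axis, out=out, **kwargs)
ValueError: zero-size array to reduction operation fmin which has no identity
```

```bash
python3 - <<'E'
from h import *
im,d,cw,k=load('w1')
for v in (170,171,171.7,172.3): print(v,ray(303,v,.025,cw,k).round(4))
R=down(180.7)
p=[.5739,-.2411]
robot.goto([*p,.17],R)
robot.move_gripper(0.6)
robot.servo_line([*p,.077],speed=.06)
print('f before',robot.read_force(),robot.read_position())
robot.move_gripper(0.0)
print('w',robot.read_grip_width()*88,robot.read_force(),robot.read_position(),robot.read_qpos(),robot.read_t())
grab('side','s1'); grab('wrist','w2')
im=cv2.imread('pics/s1.png'); cv2.imwrite('pics/s1z.png',cv2.resize(im[130:240,220:360],None,fx=5,fy=5))
E
```

```text
170 [ 0.441  -0.0808  0.025 ]
171 [ 0.441  -0.0795  0.025 ]
171.7 [ 0.441  -0.0785  0.025 ]
172.3 [ 0.4409 -0.0777  0.025 ]
f before [ 0.19566395  0.31581085 -0.21471511] [ 0.57414341 -0.24115813  0.07740059]
w 12.020132360652115 [ 2.77688183 -0.41127357 -2.22003332] [ 0.57458199 -0.24108016  0.07705264] [-4.83303936e+00  2.31367451e+01 -1.66908490e+01  2.57716410e-03
 -5.01076940e+01  5.54169570e+00] 6.3833
```

View pics/s1z.png

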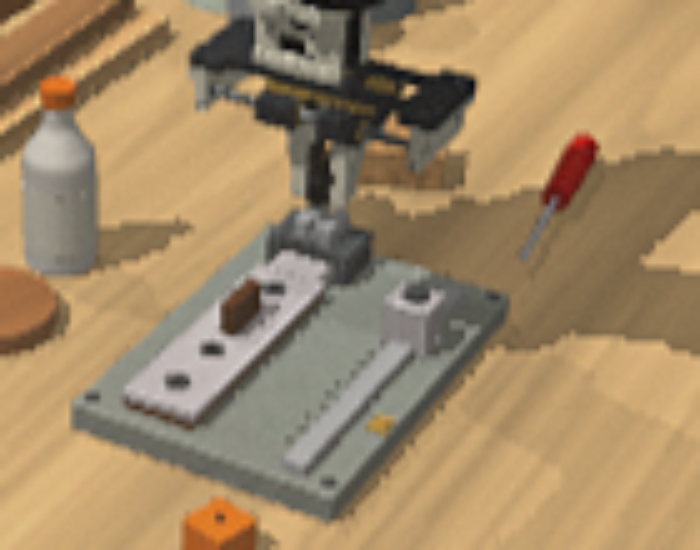

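View pics/w2.png

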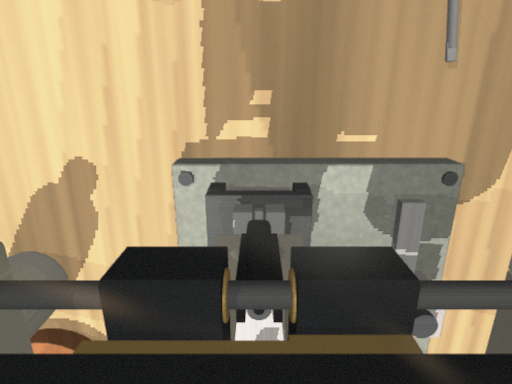

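```bash
python3 - <<'E'
from h import *
p=np.array(robot.read_position())
for dz in (.005,.010,.0155):
    robot.servo_line([p[0],p[1],p[2]+dz],speed=.03); robot.dwell(.15)
    print(dz,robot.read_position()-p,robot.read_force(),robot.read_grip_width()*88)
q=np.array(robot.read_qpos()); q0=q.copy()
for a in (30,60,86):
    q[5]=q0[5]-a; robot.movej(q); print(a,robot.read_force(),robot.read_ft_torque(),robot.read_position()-p,robot.read_grip_width()*88)
print(robot.read_t())
grab('side','s2')
im=cv2.imread('pics/s2.png'); cv2.imwrite('pics/s2z.png',cv2.resize(im[130:240,220:360],None,fx=5,fy=5))
E
```

```text
0.005 [-2.66529522e-05  6.76087774e-05  4.38847104e-03] [ 5.12974791 -1.28716161 -9.11736596] 11.688465939895032
0.01 [-8.30632294e-05  4.58358226e-05  9.27552407e-03] [ 5.04842042 -1.29050593 -9.64176233] 12.047253591261699
0.0155 [-1.19397580e-04  6.44901448e-05  1.45367553e-02] [  6.38970912  -1.21198648 -11.76766868] 11.571742430144235
30 [  6.32572645  -2.6257379  -11.00889343] [-0.85373181 -2.31454048  0.01201842] [-2.84245310e-05  1.12753006e-04  1.36238994e-02] 11.932713940782753
60 [  5.66323585  -3.48719328 -11.4059342 ] [-0.84535855 -2.3671883  -0.01438691] [1.77718561e-05 1.25445254e-04 1.36780150e-02] 11.750399336751833
86 [  6.55536655  -1.86648761 -12.2529711 ] [-0.87975824 -2.4469864  -0.0391453 ] [5.46035221e-05 9.43205849e-05 1.37088741e-02] 11.83239093082804
9.55
```

View pics/s2z.png

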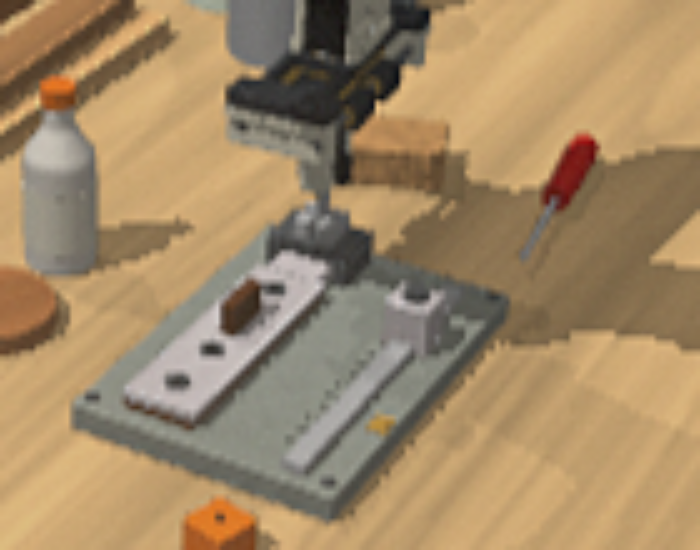

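```bash
python3 - <<'E'
from h import *
p=np.array(robot.read_position())
for dz in (-.001,-.002,-.003):
    robot.servo_line([p[0],p[1],p[2]+dz],speed=.02); robot.dwell(.1)
    f=robot.read_force(); print(dz,f)
    if f[2]>-4: break
robot.move_gripper(.6); robot.dwell(.4)
p=np.array(robot.read_position())
robot.servo_line([p[0],p[1],.20],speed=.1)
robot.goto([.50,-.10,.28],down(180.7))
im,d,cw,k=grab('wrist','w3')
W=cloud(d,cw,k); x,y,z=W[...,0],W[...,1],W[...,2]
box=(x>.40)&(x<.66)&(y<0.03)&(y>-.30)
show('wing',comps(W,box&(z>.085)&(z<.15)))
show('rib',comps(W,box&(z>.055)&(z<.075)&(x>.52)))
print(robot.read_t(),robot.read_force())
E
```

```text
-0.001 [  5.63923428  -2.76841378 -10.07299761]
-0.002 [ 2.23706471  0.15851203 -3.10180311]
wing 823 [178.9  21.3] [array([ 574.4, -241. ]), array([40.3, 12.5]), np.float64(4.5)] z 0.1145
rib 434 [191.   36.4] [array([ 574.4, -241.2]), array([30.3, 32.3]), np.float64(1.0)] z 0.0621
rib 385 [196.5 143.4] [array([ 572.8, -120.2]), array([12.5, 41.3]), np.float64(0.2)] z 0.0611
13.9917 [-0.37715265  1.25691426  1.01993537]
```

View pics/w3.png

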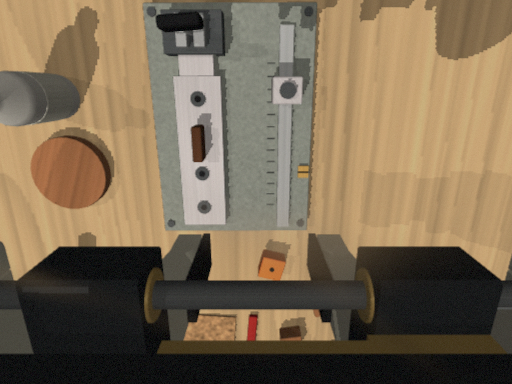

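```bash
python3 - <<'E'
from h import *
im,d,cw,k=load('top1')
C=np.array([ray(u/2.8+90,v/2.8+140,.004,cw,k)[:2] for u,v in [(48,2),(310,18),(300,135),(38,118)]])
print(C.round(3),C.mean(0)); print(np.linalg.norm(C[0]-C[1]),np.linalg.norm(C[1]-C[2]), np.degrees(np.arctan2(*(C[0]-C[1]))))
R=down(180.7); p=np.array([.5728,-.1201])
robot.goto([*p,.12],R); robot.move_gripper(.55)
robot.servo_line([*p,.040],speed=.08); print(robot.read_force())
robot.move_gripper(0); print(robot.read_grip_width()*88,robot.read_force(),robot.read_position())
p=np.array(robot.read_position()); yv=np.array([-.0122,1,0])
for s in (.02,.06,.11):
    robot.servo_line(p+yv*s+[0,0,.0005],speed=.06); print(s,robot.read_force(),robot.read_grip_width()*88)
grab('wrist','w4'); print(robot.read_t())
E
```

```text
[[0.681 0.446]
 [0.664 0.159]
 [0.535 0.168]
 [0.553 0.452]] [0.60813502 0.30654593]
0.2878166678722187 0.1291458522720989 3.482580625984518
[0.92646373 0.23409129 0.08828516]
11.634769822228172 [ 0.48408356 -0.0605891   1.2000763 ] [ 0.57294669 -0.12010331  0.04011857]
0.02 [ 0.05705744 -0.50800695 -2.11523548] 11.792040978851318
0.06 [ 0.1890291  -0.74468583 -3.09286912] 11.878399503351744
0.11 [-0.92113333 -0.07614925 -2.62764617] 12.120944727912391
19.25
```

View pics/w4.png

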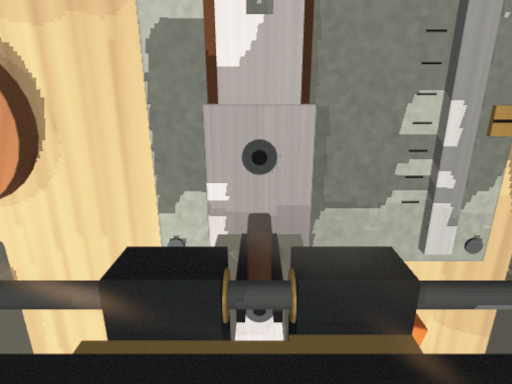

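```bash
python3 - <<'E'
from h import *
p=np.array(robot.read_position())
robot.servo_line(p+[0,.02,.0],speed=.08)
p=np.array(robot.read_position())
robot.servo_line(p+[0,0,.07],speed=.06); print(robot.read_force(),robot.read_grip_width()*88)
a=np.radians(-3.48); c=np.array([.608,.3065])+.0145*np.array([-np.sin(a),np.cos(a)])
R=down(180-3.48)
robot.servo_line([*c,.11],ori=R,speed=.15); print(robot.read_force(),robot.read_grip_width()*88,robot.read_position())
grab('wrist','w5');grab('side','s5'); print(robot.read_t())
E
```

```text
[ 0.82834755  0.32773795 -2.5977587 ] 12.050831773974457
[ 0.04514604 -1.07641421 -2.3833309 ] 12.043848398376403 [0.6089245  0.32036469 0.11011492]
23.3
```

View pics/w5.png

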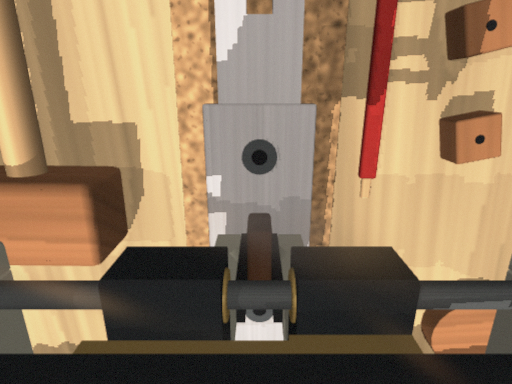

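View pics/s5.png

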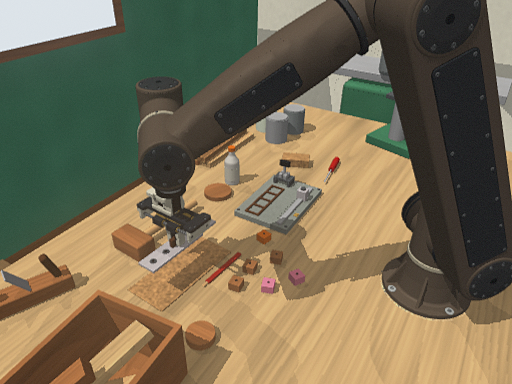

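```bash
python3 - <<'E'
from h import *
p=np.array(robot.read_position()); p[2]=.022
robot.servo_line(p,speed=.06); print(robot.read_force(),robot.read_grip_width()*88)
for z in np.arange(.020,.0135,-.001):
    p[2]=z; robot.servo_line(p,speed=.02); robot.dwell(.1); f=robot.read_force(); print(z,f)
    if f[2]>-.3: break
robot.move_gripper(.5); robot.dwell(.4)
p[2]=.14; robot.servo_line(p,speed=.12)
robot.goto([.56,.15,.28],down(180)); 
grab('wrist','w6'); print(robot.read_t())
im,d,cw,k=load('w6'); W=cloud(d,cw,k); x,y,z=W[...,0],W[...,1],W[...,2]
print(robot.read_force())
im,d,cw,k=grab('top','t6'); W=cloud(d,cw,k); x,y,z=W[...,0],W[...,1],W[...,2]
show('rib',comps(W,(x>.52)&(x<.67)&(y>.15)&(y<.47)&(z>.03)&(z<.06),8))
E
```

```text
[ 0.09746604  0.17891647 -3.25077303] 11.766950031307754
0.02 [ 0.15302815  0.11517483 -2.95132901]
0.019 [ 0.43905844  0.34708167 -2.71329957]
0.018 [-0.46035429 -0.26606441 -2.21900512]
0.016999999999999998 [ 0.22963203 -0.56084827 -3.78473015]
0.015999999999999997 [ 0.02405448  0.59001951 -1.78623973]
0.014999999999999996 [-2.41468758 -1.11363915  5.61618048]
30.3083
[-0.22798309  1.28385109 -0.81278526]
```

View pics/t6.png

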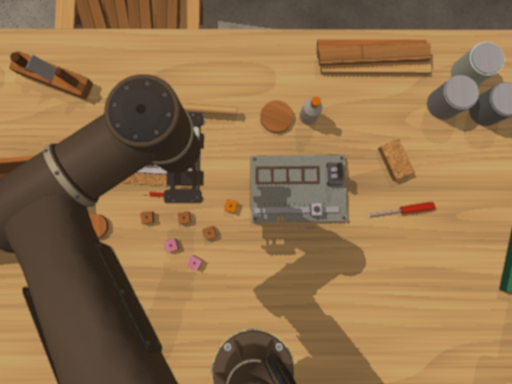

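View pics/w6.png

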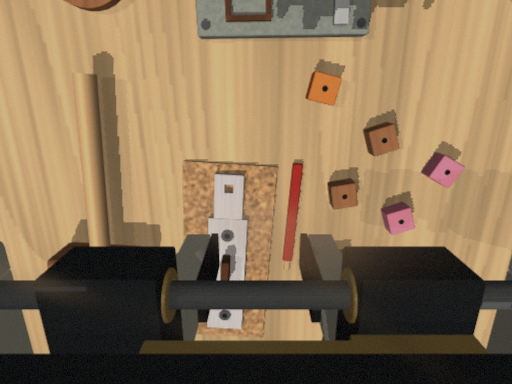

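```bash
python3 - <<'E'
from h import *
robot.goto([.50,-.10,.28],down(180)); 
im,d,cw,k=grab('wrist','w7'); print(robot.read_t())
cv2.imwrite('pics/w7b.png',cv2.resize(im[:240,130:330],None,fx=2.4,fy=2.4,interpolation=cv2.INTER_CUBIC)[:,:,::-1])
W=cloud(d,cw,k); x,y,z=W[...,0],W[...,1],W[...,2]
im2,d2,cw2,k2=grab('top','t7'); W2=cloud(d2,cw2,k2); x2,y2,z2=W2[...,0],W2[...,1],W2[...,2]
show('blk',comps(W2,(x2>.33)&(x2<.5)&(y2>0.04)&(y2<.40)&(z2>.02)&(z2<.04),20))
show('rib',comps(W2,(x2>.52)&(x2<.67)&(y2>.15)&(y2<.47)&(z2>.03)&(z2<.06),8))
box=(x>.53)&(x<.62)&(y<0.0)&(y>-.21)
g=im.sum(2)
m=box&(z>.012)&(z<.034)&(im[...,0].astype(int)-im[...,2]>15)
show('strips',comps(W,m,50))
h=cv2.morphologyEx(m.astype(np.uint8),cv2.MORPH_CLOSE,np.ones((3,3)))
cs,hi=cv2.findContours(h,cv2.RETR_CCOMP,cv2.CHAIN_APPROX_NONE)
for c,q in zip(cs,hi[0]):
    if q[3]>=0 and cv2.contourArea(c)>100:
        pts=c[:,0,:]; P=np.array([ray(u,v,.028,cw,k)[:2] for u,v in pts]).astype(np.float32)*1000
        r=cv2.minAreaRect(P); print('nest',np.round(r[0],1),np.round(r[1],1),round(r[2],1))
E
```

```text
31.4167
blk 38 [142.3 218.1] [array([445.7, 327.8]), array([32.1, 13.3]), np.float64(19.0)] z 0.026
rib 45 [143.9 161.2] [array([610.9, 320.3]), array([ 9.9, 41.1]), np.float64(1.6)] z 0.0393
strips 2734 [201.9 148.5] [array([573.5, -98.1]), array([ 55.3, 196.7]), np.float64(1.1)] z 0.027
nest [571.1 -32. ] [40.4 38.9] 0.0
nest [571.8 -77.9] [40.4 39.1] 0.0
nest [ 572.4 -123.9] [40.5 40.3] 0.8
nest [ 572.9 -169.8] [40.5 40.7] 1.3
```

View pics/w7b.png

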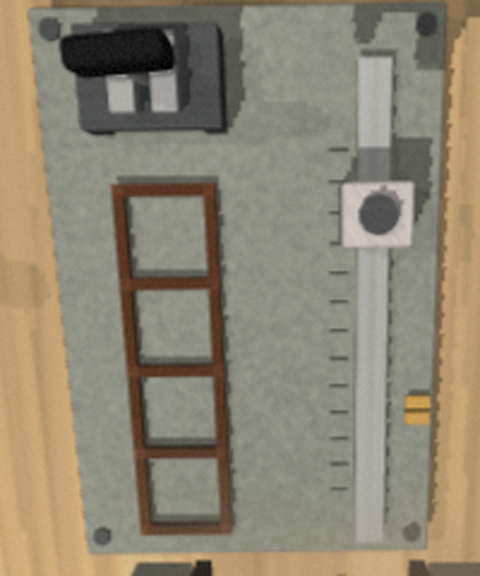

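View pics/t7.png

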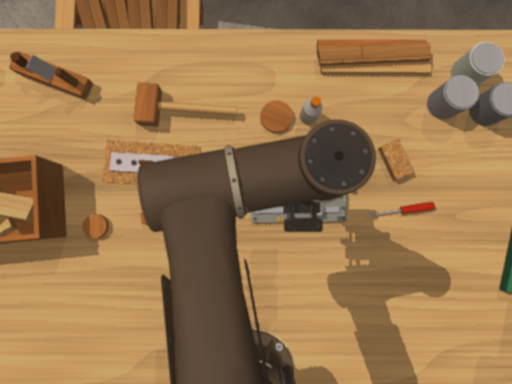

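```bash
python3 - <<'E'
from h import *
im,d,cw,k=load('w7'); W=cloud(d,cw,k); x,y,z=W[...,0],W[...,1],W[...,2]
print(cw[:3,3])
L=comps(W,(x<.52)&(x>.43)&(y<-.1)&(y>-.25)&(z>.05)&(z<.075)); show('stop',L)
g=im.mean(2)
print(g[60:110,283].round().astype(int)); print(g[162:182,303].round().astype(int))
for v in (75.5,103): print(v,ray(287,v,.060,cw,k))
for v in (169.5,170,170.5,171): print(v,ray(303,v,.025,cw,k))
E
```

```text
[ 0.49966218 -0.18344873  0.43731283]
stop 838 [286.6  88.4] [array([ 468.5, -181.6]), array([33.6, 28.9]), np.float64(0.1)] z 0.0595
[173 138 114 115 117 116 115 115 118 114 114 115 116 115 115 124 164 188
 194 189 192 145 100  85  81  82  83  80  81  78  81  80  80  80  82  79
 116 177 191 190 189 194 178 156 154 159 168 169 170 166]
[107  88  87 129 149 146 146 146  91  94 137 150 146 146 140 140 136 132
 136 139]
75.5 [ 0.46883972 -0.1954067   0.06      ]
103 [ 0.46803094 -0.16619556  0.06      ]
169.5 [ 0.44173626 -0.08026983  0.025     ]
170 [ 0.44170717 -0.0795938   0.025     ]
170.5 [ 0.44167806 -0.0789171   0.025     ]
171 [ 0.44164892 -0.07823973  0.025     ]
```

```bash
python3 - <<'E'
from h import *
R=down(180.7); p=np.array([.4685,-.1816])
robot.goto([*p,.13],R); robot.move_gripper(.75)
robot.servo_line([*p,.040],speed=.08); print(robot.read_force())
robot.move_gripper(0); print(robot.read_grip_width()*88,robot.read_force(),robot.read_position())
p=np.array(robot.read_position()); yv=np.array([-.0122,1,0])
for s in (.03,.06,.084):
    robot.servo_line(p+yv*s,speed=.05); print(s,robot.read_force(),robot.read_grip_width()*88,robot.read_position()-p)
robot.move_gripper(.75); robot.dwell(.1)
q=np.array(robot.read_position()); robot.servo_line([q[0],q[1],.13],speed=.12)
robot.goto([.50,-.03,.28],down(180))
im,d,cw,k=grab('wrist','w8'); W=cloud(d,cw,k); x,y,z=W[...,0],W[...,1],W[...,2]
show('stop',comps(W,(x<.52)&(x>.43)&(y<-.05)&(y>-.25)&(z>.05)&(z<.075)))
cv2.imwrite('pics/w8b.png',cv2.resize(im[60:200,230:350],None,fx=4,fy=4,interpolation=cv2.INTER_CUBIC)[:,:,::-1])
print(robot.read_t())
E
```

```text
[ 0.73147389 -0.62985554  0.67107406]
34.29706435174865 [0.962267   0.36986639 0.07418633] [ 0.46905907 -0.18157164  0.04015624]
0.03 [ 2.5905171  -3.18357435 -2.56744274] 33.92259520106171 [-3.88954100e-04  2.97464082e-02 -2.47758987e-05]
0.06 [ 1.33355567 -3.34874384 -0.8303381 ] 33.80890007877249 [-7.55680800e-04  5.98976169e-02 -2.52837946e-05]
0.084 [ 1.76879474 -3.21904373 -1.93438561] 34.00843051258803 [-1.09607734e-03  8.39980361e-02 -2.77739998e-05]
stop 819 [286.5 101.7] [array([467.3, -97.8]), array([33.4, 29.7]), np.float64(0.7)] z 0.0595
39.3583
```

View pics/w8b.png

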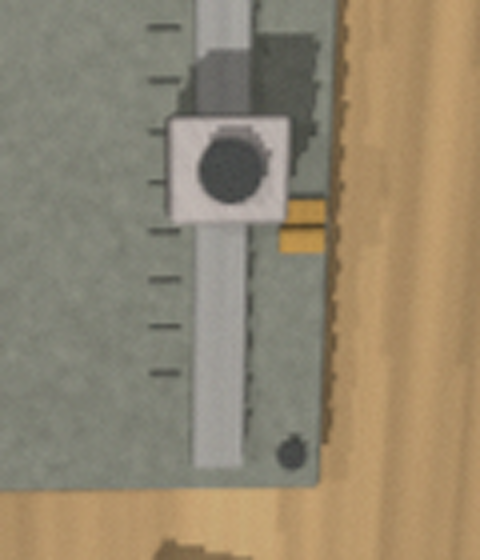

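```bash
python3 - <<'E'
from h import *
im,d,cw,k=load('w8')
g=im.mean(2); print(g[104:128,303].round().astype(int),g[104:128,308].round().astype(int)); print(g[106:120,290].round().astype(int))
for v in (116,116.5,117): print(v,ray(305,v,.025,cw,k))
for v in (114.5,115,115.5): print(v,ray(290,v,.060,cw,k))
E
```

```text
[106 115 115 109  84  77 114 128 129 130 130 115  65  96 125 137 137 138
 138 126 121 123 125 128] [119 122 122 113  88  75 114 128 128 127 130 112  65 101 126 136 135 134
 136 129 126 124 130 132]
[ 74  73  75  72 110 161 178 176 174 150 145 147 149 156]
116 [ 0.44115606 -0.07932328  0.025     ]
116.5 [ 0.44112859 -0.07871396  0.025     ]
117 [ 0.4411011  -0.07810406  0.025     ]
114.5 [ 0.46323548 -0.08390984  0.06      ]
115 [ 0.46321841 -0.08335388  0.06      ]
115.5 [ 0.46320133 -0.08279739  0.06      ]
```

```bash
python3 - <<'E'
from h import *
R=down(180.7); p=np.array([.4679,-.0976])
robot.goto([*p,.13],R)
robot.servo_line([*p,.040],speed=.08)
robot.move_gripper(0); p=np.array(robot.read_position()); print(p)
robot.servo_line(p+np.array([-.0122,1,0])*.0039,speed=.02); robot.dwell(.1); print(robot.read_position()-p)
robot.move_gripper(.75); robot.dwell(.1)
q=np.array(robot.read_position()); robot.servo_line([q[0],q[1],.13],speed=.12)
robot.goto([.48,.02,.24],down(180))
im,d,cw,k=grab('wrist','w9'); W=cloud(d,cw,k); x,y,z=W[...,0],W[...,1],W[...,2]
show('stop',comps(W,(x<.52)&(x>.43)&(y<-.03)&(y>-.25)&(z>.05)&(z<.075)))
cv2.imwrite('pics/w9b.png',cv2.resize(im[20:180,210:350],None,fx=4,fy=4,interpolation=cv2.INTER_CUBIC)[:,:,::-1])
robot.goto([.50,.24,.30],down(180))
im,d,cw,k=grab('wrist','w10'); W=cloud(d,cw,k); x,y,z=W[...,0],W[...,1],W[...,2]
show('blk',comps(W,(x>.33)&(x<.5)&(y>0.04)&(y<.40)&(z>.02)&(z<.04),60))
print(robot.read_t())
E
```

```text
[ 0.46802823 -0.0975805   0.04008839]
[-7.67491685e-05  3.45311346e-03 -7.89194810e-06]
stop 1161 [270.4  53.6] [array([467.4, -94.3]), array([34.1, 29.9]), np.float64(1.2)] z 0.0595
blk 757 [275.   12.6] [array([479.7,  68.3]), array([32.4, 33.9]), np.float64(76.0)] z 0.0252
blk 791 [337.5  66.1] [array([400.1, 130.2]), array([34.3, 33.8]), np.float64(17.9)] z 0.0251
blk 669 [299.7 127. ] [array([444.5, 205.7]), array([34.1, 33.9]), np.float64(10.0)] z 0.0251
blk 630 [358.1 154.2] [array([363.3, 242.2]), array([34.3, 34.2]), np.float64(18.9)] z 0.025
blk 549 [296.  204.6] [array([445.5, 315.6]), array([34.1, 34.7]), np.float64(6.7)] z 0.0252
45.8583
```

View pics/w9b.png

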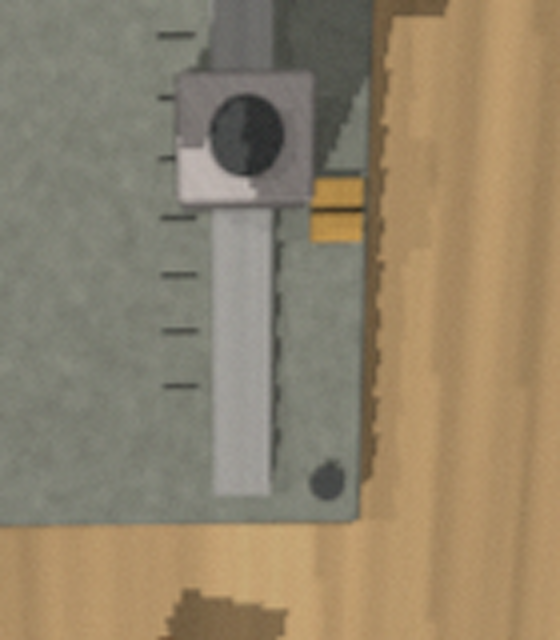

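View pics/w10.png

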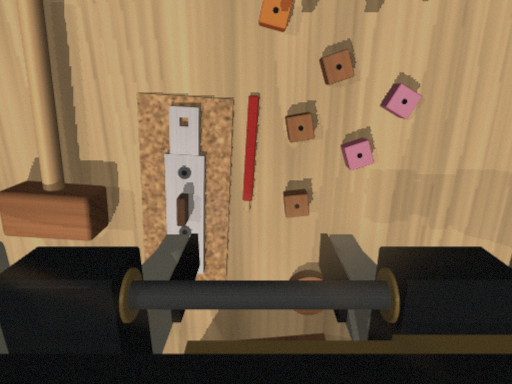

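```bash
cat >> h.py <<'E'
def pickplace(b,a,n):
    R=down(180+a)
    robot.goto([*b,.11],R); robot.move_gripper(.62)
    robot.servo_line([*b,.0105],speed=.09); print('f',robot.read_force().round(1))
    robot.move_gripper(0); w=robot.read_grip_width()*88; print('w',w)
    if w<31 or w>37: print('BAD'); return False
    p=np.array(robot.read_position()); robot.servo_line([p[0],p[1],.11],speed=.1)
    w=robot.read_grip_width()*88; print('lift',w)
    if w<31: return False
    robot.goto([*n,.12],down(180.75)); w=robot.read_grip_width()*88; print('over',w)
    if w<31: return False
    robot.servo_line([*n,.05],speed=.1)
    robot.servo_line([*n,.0345],speed=.03); print('down',robot.read_force().round(1),robot.read_grip_width()*88,robot.read_position().round(4))
    robot.move_gripper(.62)
    robot.servo_line([*n,.12],speed=.12); return True
E
python3 - <<'E'
from h import *
print(robot.ik([.4001,.1302,.0105],down(197.9)))
print(pickplace((.4001,.1302),17.9,(.5724,-.1239)))
robot.goto([.50,.10,.30],down(180))
im,d,cw,k=grab('wrist','w11'); W=cloud(d,cw,k); x,y,z=W[...,0],W[...,1],W[...,2]
show('blk',comps(W,(x>.33)&(x<.5)&(y>0.04)&(y<.40)&(z>.02)&(z<.04),60))
show('in',comps(W,(x>.53)&(x<.62)&(y<0.0)&(y>-.21)&(z>.04)&(z<.08),60))
print(robot.read_t())
E
```

```text
[ 45.145539    12.91703508 -45.90408664   0.         -31.17887828
 -27.245539  ]
f [-0.2 -0.6  0.2]
w 33.591965912609666
lift 34.30554965832796
over 33.50143633617605
down [ 0.1  0.8 -0.4] 33.423954976734755 [ 0.5724 -0.124   0.0344]
True
blk 667 [273.2 128. ] [array([479.6,  67.3]), array([34. , 33.9]), np.float64(76.1)] z 0.0251
blk 514 [295.9 223.8] [array([444.4, 205.4]), array([33.8, 34.2]), np.float64(10.1)] z 0.0251
blk 249 [353.3 243.4] [array([357. , 239.2]), array([21., 35.]), np.float64(23.1)] z 0.0251
55.5333
```

View pics/w11.png

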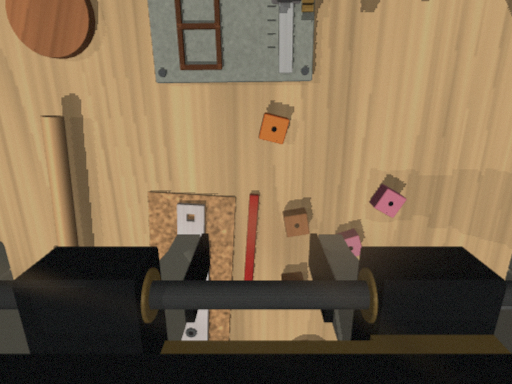

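Blank A is picked. B sits at about (296,224) px and hasn't moved; the nests are out of view here. Next come B and C, with C re-measured first.

```bash
python3 - <<'E'
from h import *
def look(pos,name):
    robot.goto(pos,down(180)); im,d,cw,k=grab('wrist',name); return im,cloud(d,cw,k)
if pickplace((.4445,.2056),10,(.5718,-.0779)):
    im,W=look([.50,.24,.30],'w12'); x,y,z=W[...,0],W[...,1],W[...,2]
    L=comps(W,(x>.40)&(x<.5)&(y>0.09)&(y<.40)&(z>.02)&(z<.04),200); show('blk',L)
    r=L[0][2]; a=r[2]; a=a-90 if a>45 else a
    if len(L)==1:
        print(pickplace(np.array(r[0])/1000,a,(.5711,-.0320)))
im,W=look([.50,-.10,.28],'w13'); x,y,z=W[...,0],W[...,1],W[...,2]
show('in',comps(W,(x>.53)&(x<.62)&(y<0.0)&(y>-.21)&(z>.04)&(z<.08),60))
show('stop',comps(W,(x<.52)&(x>.43)&(y<-.03)&(y>-.25)&(z>.05)&(z<.075)))
show('wing',comps(W,(x<.62)&(x>.5)&(y<-.2)&(y>-.3)&(z>.085)&(z<.15)))
print(robot.read_t())
cv2.imwrite('pics/w13b.png',cv2.resize(im[:250,130:340],None,fx=2.4,fy=2.4,interpolation=cv2.INTER_CUBIC)[:,:,::-1])
E
```

```text
f [-0.3  0.5 -0.4]
w 33.94136827868319
lift 33.57461014512566
over 33.92044765557933
down [ 0.5  1.  -0.3] 33.767880800423214 [ 0.5718 -0.0779  0.0344]
blk 548 [296.1 204.6] [array([445.5, 315.4]), array([34. , 34.3]), np.float64(6.5)] z 0.0251
f [-1.1  0.1 -0.3]
w 33.808370610446936
lift 33.673702411689234
over 33.72598349239143
down [ 0.3 -0.8 -0. ] 33.79128112248848 [ 0.5711 -0.032   0.0344]
True
in 808 [198.5 138.6] [array([ 571.9, -123.9]), array([34.3, 34.2]), np.float64(1.7)] z 0.0471
in 737 [201.1 175.2] [array([571.2, -77.7]), array([34.1, 34.3]), np.float64(0.9)] z 0.0472
in 684 [203.7 209.4] [array([570.5, -32.4]), array([34. , 34.2]), np.float64(0.6)] z 0.0472
stop 725 [284.6 164.5] [array([467.4, -94.6]), array([30. , 33.6]), np.float64(90.0)] z 0.0595
wing 827 [176.8  21.9] [array([ 574.1, -241.2]), array([39.8, 12.7]), np.float64(4.8)] z 0.1143
74.3083
```

View pics/w13b.png

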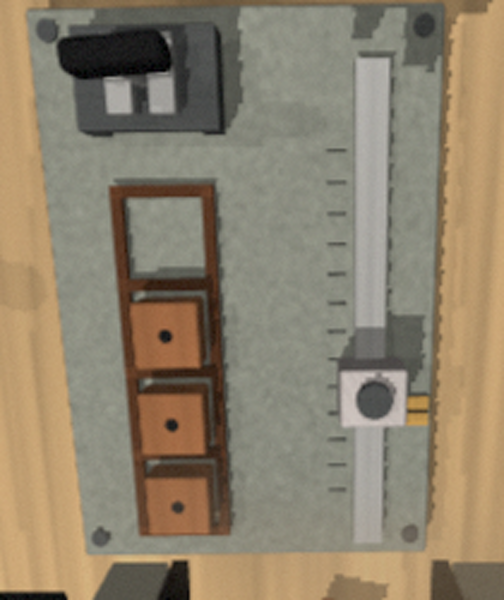

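```bash
python3 - <<'E'
from h import *
robot.movej([-52.191, 20.546, 0.682, 0, -70.136, -16.507])
im,d,cw,k=grab('top','t14'); W=cloud(d,cw,k); x,y,z=W[...,0],W[...,1],W[...,2]
show('rib',comps(W,(x>.52)&(x<.67)&(y>.15)&(y<.47)&(z>.03)&(z<.06),8))
show('plate',comps(W,(x>.52)&(x<.67)&(y>.15)&(y<.47)&(z>.0105)&(z<.02),100))
print(robot.read_force(),robot.read_t())
E
```

```text
rib 62 [145.4 161.7] [array([610.8, 320.1]), array([43.2, 11.8]), np.float64(84.5)] z 0.038
plate 1110 [149.3 163.1] [array([611. , 305.2]), array([255.1,  58.3]), np.float64(86.5)] z 0.0134
[-0.1393032   0.78583638  0.16730529] 76.475
```

View pics/t14.png

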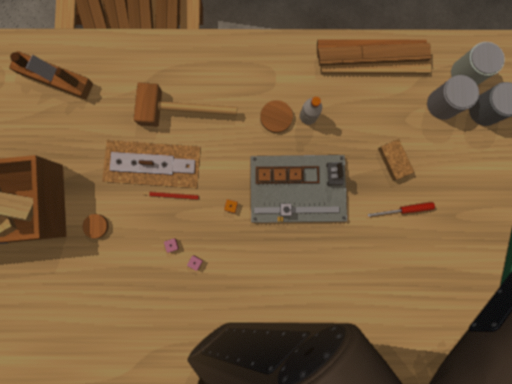

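The overhead picture shows the template on the mat at (152,162), three blanks in nests at (264–295,175) and the stop by the brass plate at (286,210). The bystanders are where they started, and no brown blanks are left on the bench.

```bash
python3 -c "
from rig import robot
robot.job_done()"
```

```text
the job is handed in; nothing more can be done
```

The changeover is done and handed in at about 76 s of the 210 s allowed. None of my last checks failed, but `job_done` gives no verdict.

- **Plunger:** lifted, turned about 86° and released. Its wing top stayed at 114 mm against 102.5 mm when down, so it is latched about 12 mm up.
- **Template:** drawn out level, lifted, and laid on the cork mat, grip about 3 mm off the mat's centre line. Plate and rib heights show it lying flat.
- **Stop:** I gripped it and slid it in two moves rather than tapping it. The leading face last measured about 0.5–1 mm short of the scribed line. That is inside the 4 mm tolerance, though the camera calibration is only good to about 2 mm.
- **Blanks:** only three brown blanks were present, and each is in its own nest. They sit within about 1 mm of the nest centres, flat, holes up, with tops about 47 mm above the bench, which is fully down. One had been knocked about 3 cm aside during the run, so I measured it again before picking it up.
- **Bystanders and lookalikes:** the final overhead picture shows the listed bystanders and the pink and orange lookalikes where they started. I compared these by eye only.

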